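# Pack the carry-out caddy for the barbecue

## Robot

A 6-joint arm with a two-finger parallel gripper is mounted at the origin on the work surface. World frame = base frame: x ahead of the robot, y to its left, z up, the work surface at z = 0. Lengths are in mm, angles in rad, forces in N, time in s.
With the tool pointing down it reaches from about 425 to 950 mm from the base axis. Payload 14.7 kg.
Tool frame: the origin (TCP) lies at the very end of the fingers, on their centre line; the grasp point (between the pads) lies 19 mm behind it; x points along the fingers, y is the direction in which the jaws open and shut, and the axes are right-handed (so a half turn about x gives the same grasp; the last joint's range is limited). The gripper opens to 85 mm and grips with 20 to 120 N. Pads are 22 mm wide; open, the fingers measure 114 mm over their backs; the gripper's body (76 mm by 85 mm) begins 54 mm behind the grasp point. The pads swing forward as they close: fully open they stand 13 mm farther back than shut.
Start: joints at [-1.224, 0.48, 1.596, -0, 1.065, -0.047], TCP at [249.42, -600.235, 231.297] pointing down, gripper open.
Joint ranges: [-2.75, 2.75], [-0.82, 2.05], [0.23, 2.67], [-1.56, 4.7], [0.09, 2.69], [-2.92, 2.92]. Speed limits (rad/s): [1.89, 1.89, 2.39, 3.01, 3.01, 3.01].

## Interface

Orientations are given as [roll, pitch, yaw] about the fixed x, y, z axes, in that order (R = Rz(yaw) Ry(pitch) Rx(roll)).
In Python, from workcell import manip gives the robot as it stands.
- The arm moves only by the tool jog_arm, never from a script. Its arguments are lists of equal length, an entry for each row: "linear": the shift along the tool's x, y, z in cm, a list of three; "turn": the turn, a rotation vector about the tool's x, y, z in degrees, a list of three. In form: {"linear": [[tx, ty, tz], ...], "turn": [[wx, wy, wz], ...]}. A call has 1 to 12 rows; each row shifts and turns the commanded pose from where the row before left it, along the tool's axes as they then stand; what a row does not reach is not made up. A row lasts 1/10 s, in which the tool goes at most 50 mm and 8.59 degrees, less where a joint would pass 70% of its speed; a pose out of reach is approached as far as the arm can. A call with a gripper value outside its range is refused whole. "hand" is the finger opening in cm, from 0 to 8.54, set as the call begins (left out, the last holds). The fingers move at their own pace and stop on an object; "force" is the grip in N (left out, the last holds). Time passes only in rows, so rows that do not move let the fingers close. It gives the time, the measured TCP pose, the force and the opening at its end, in the units of the state.
- manip.get_state(): the state, without advancing time (a new reading comes with each control period).
- manip.camera(name): name is "side" or "top" or "wrist"; returns (picture, depth): 384x512x3 uint8, red, green, blue; 384x512 float32, mm along the optical axis (not along the pixel's ray), 0 where there is no reading.
- manip.camera_params(name): a dict with "mtx" (3x3 intrinsics, pixels), "D" ([k1, k2, p1, p2, k3] as OpenCV has them; the pictures are not rectified), "position" and "orientation" of the camera in the world; the wrist camera has in their place "tool_from_camera" (4x4, takes a point from camera to tool coordinates, whose origin is the TCP and whose axes are the tool frame's). Camera axes: x right, y down, z forward; pixel columns grow to the right and rows downward; lengths in mm; the calibration is good to about 2 mm. A picture is of the moment at which its call begins: read the wrist's pose just before it. camera_params takes no time and is no camera call.
- manip.finish_job(): hands the job in, once; it reports no verdict.
The state is a dict: "time_s": time; "joints": joint angles; "qd": joint speeds; "effort": joint torques, N m; "tcp_pos": TCP position; "orientation": TCP orientation; "force": force on the tool from outside, world axes, zero at the start; "wrist_torque": the same for the moment, N m; "gripper_width": finger opening in mm.
Only numpy, scipy, OpenCV 4.12 (cv2) and the standard library are available. Lean on these libraries where they do the work, as an engineer would, in place of code of your own. Each camera call takes 0.05 s, during which the arm holds its last target.

## Task

Pack the white caddy for the barbecue: lay the steel tongs lengthwise in its long compartment, stand both glass ramekins next to each other in the large compartment, and stand the pepper mill upright in the small one, all of them resting on the floor of the caddy; set the glass down gently. Leave the wooden toast tongs, the tealight glass, the candlestick and the red mug where they are.

Things in the scene. Friction and masses are not known exactly. Their poses are not given: they have to be found in the camera images.
- caddy: White-walled low divided tray, fixed, 226 (x) by 262 mm (y), on the left or right. Origin: centre of underside. Floor z 8 mm; walls 8 mm thick, top z 34; end boards (y +-127) to z 62; dividers 6 thick, top z 32. Inside, own frame, mm: LONG compartment x -105 to -13, y -123 to 123, nearest the robot; LARGE x -7 to 105, y -123 to 31 (ramekins fit at y -84 and -8); SMALL x -7 to 105, y 37 to 123.
- board: Beech cutting board, fixed, 240 mm along x, 300 mm along y, 18 mm thick, across the table from the caddy; both tongs lie on it. Origin: centre of its underside.
- tongs: Stainless steel kitchen tongs, locked shut (rigid), lying flat on the board: 212 mm long, two steel arms side by side along x, scalloped heads at +x (to x 98 mm), hinge pin and pull ring at -x (to x -115 mm). Origin: underside, near mid-length, z up. 24 mm high; arms at z 3 to 21 mm, 30 mm wide (y) over both at the origin: grasp there. 0.11 kg.
- ramekin_a: Clear glass ramekin, empty, straight-sided, outside diameter 60 mm, 42 mm high, wall 4 mm, 0.12 kg. Origin: centre of its underside, z up. Identical to ramekin_b.
- ramekin_b: Second clear glass ramekin, identical to ramekin_a: diameter 60 mm, 42 mm high, origin at the centre of its underside, z up.
- pepper_mill: Turned beech pepper mill, upright, 120 mm high: foot diameter 46 mm, waist diameter 32 mm at z = 30 to 48 mm, head diameter 42 mm at z = 78 to 98 mm above a thin steel ring, round steel knob of 12 mm diameter on top. Origin: centre of its underside, z up. 0.16 kg.
- toast_tongs: LOOK-ALIKE, stays: flat wooden toast tongs lying on the cutting board, open V of two thin straight arms, 176 mm long along x (joint at -x, open end about 47 mm wide at +x), 20 mm high. Origin: underside, mid-length.
- tealight_glass: LOOK-ALIKE, stays: clear glass tumbler of 60 mm diameter, 68 mm high, taller than the ramekins, with a tealight candle in it. Origin: centre of its underside.
- candlestick: LOOK-ALIKE, stays: turned beech candlestick with a wide flat foot of 68 mm diameter, thin stem, and a 22 mm white candle stub; 123 mm high in all. Origin: centre of its underside.
- mug: Bystander, stays: small red enamel mug, diameter 66 mm, 58 mm high, handle reaching 56 mm from the centre along its +y. Origin: centre of its underside.
Not all that is in view belongs to the job. What is shaped like the pepper_mill but yellow is not meant.

How it is judged (in metres and radians):
At the end, for the whole second after the job is handed in: On the caddy floor (within 8 mm), released and at rest: tongs flat in and along the long compartment (0.3 rad), both ramekins upright in the large one, mill upright in the small one (0.12 rad). Toast tongs, tealight glass, candlestick and mug within 20 mm of their starts (x of tongs in the frame of caddy between -0.095 and -0.023 m and y of tongs in the frame of caddy between -0.032 and 0.032 m and z of each of tongs, ramekin_a, ramekin_b, pepper_mill in the frame of caddy below 0.016 m and angle between the x axis of tongs and the y axis of caddy, either way round below 0.3 rad and x of ramekin_a in the frame of caddy between 0.019 and 0.079 m and y of ramekin_a in the frame of caddy between -0.097 and 0.005 m and angle between each of ramekin_a, ramekin_b, pepper_mill's own z axis and vertical below 0.12 rad and x of ramekin_b in the frame of caddy between 0.019 and 0.079 m and y of ramekin_b in the frame of caddy between -0.097 and 0.005 m and x of pepper_mill in the frame of caddy between 0.012 and 0.086 m and y of pepper_mill in the frame of caddy between 0.056 and 0.104 m and linear speed of each of tongs, ramekin_a, ramekin_b, pepper_mill below 0.01 m/s and distance of each of toast_tongs, tealight_glass, candlestick, mug from where it was at the start of the episode below 0.02 m); the robot touches nothing.
It fails at once if a look-alike or the mug is knocked over or carried away (moved more than 40 mm) (distance of any of toast_tongs, tealight_glass, candlestick, mug from where it was at the start of the episode above 0.04 m).
It fails at once if a ramekin is dropped or slammed down into the caddy (faster than 0.5 m/s within 37 mm of its floor) ((linear speed of ramekin_a above 0.5 m/s and z of ramekin_a in the frame of caddy below 0.045 m and horizontal distance between ramekin_a and caddy below 0.125 m) or (linear speed of ramekin_b above 0.5 m/s and z of ramekin_b in the frame of caddy below 0.045 m and horizontal distance between ramekin_b and caddy below 0.125 m)).
It also fails if it takes over 115 s, if anything falls off the work surface, if the arm or the gripper's body presses on something with over 40 N, if the wrist force passes 120 N, or if a joint passes its speed limit or range.

## Working session

There is one attempt and no reset: what is moved stays moved. The work goes in short steps, Python scripts to look and compute and a tool call to move; the robot and the scene stay as the last step left them, time stands still between calls to the robot, and variables do not carry over. Pictures are saved under pics/ and viewed, and the job is handed in when it is done.

Besides the shell and the picture viewer there is one more tool, called in YAML: its name, and indented under it one key for each argument. jog_arm: Moves the arm, as the interface text tells. Its arguments: {"type":"object","properties":{"linear":{"type":"array"},"turn":{"type":"array"},"hand":{"type":"number"},"force":{"type":"number"}},"required":["linear","turn"]}

```bash
mkdir -p pics; ls; python3 - <<'E'
from workcell import manip
import cv2,json,numpy as np
s=manip.get_state(); print(s)
for n in ("top","side","wrist"):
    im,d=manip.camera(n); cv2.imwrite(f"pics/{n}0.png",im[:,:,::-1]); np.savez(f"{n}0.npz",im=im,d=d)
    p=manip.camera_params(n); print(n,{k:np.round(np.array(v),3).tolist() for k,v in p.items()})
E
```

```text
pics
{'time_s': 0.0, 'joints': array([-1.22361868e+00,  4.80813738e-01,  1.59688744e+00, -2.60852875e-05,
        1.06510771e+00, -4.65397630e-02]), 'qd': array([-7.74696130e-05,  7.97302875e-04, -1.00491501e-03, -1.50189830e-04,
        3.28554184e-04,  9.77816775e-04]), 'effort': array([ 4.35068359e-03, -9.50626016e+01, -4.30183983e+01,  1.17545974e-04,
        1.21353543e-02,  6.12352187e-05]), 'tcp_pos': array([ 249.25892908, -599.84920478,  230.67908522]), 'orientation': array([-1.59858766,  1.56957988,  1.93673505]), 'force': array([-0.01069799,  0.51581747, -0.66650324]), 'wrist_torque': array([-0.00177538,  0.05219626, -0.05186391]), 'gripper_width': 85.53557210232891}
top {'mtx': [[357.993, 0.0, 256.693], [0.0, 357.993, 193.839], [0.0, 0.0, 1.0]], 'D': [-0.053, 0.0, 0.0, 0.0, 0.0], 'position': [392.81, -9.378, 800.129], 'orientation': [-2.991, 0.043, -1.578]}
side {'mtx': [[432.621, 0.0, 253.221], [0.0, 432.621, 186.429], [0.0, 0.0, 1.0]], 'D': [-0.085, 0.0, 0.0, 0.0, 0.0], 'position': [170.645, 644.792, 858.293], 'orientation': [-2.406, 0.013, -2.689]}
wrist {'mtx': [[329.759, 0.0, 255.515], [0.0, 329.759, 189.989], [0.0, 0.0, 1.0]], 'D': [-0.063, 0.0, 0.0, 0.0, 0.0], 'tool_from_camera': [[0.001, -0.291, 0.957, -143.228], [1.0, 0.0, -0.001, 0.669], [-0.0, 0.957, 0.291, -74.545], [0.0, 0.0, 0.0, 1.0]]}
```

View pics/top0.png

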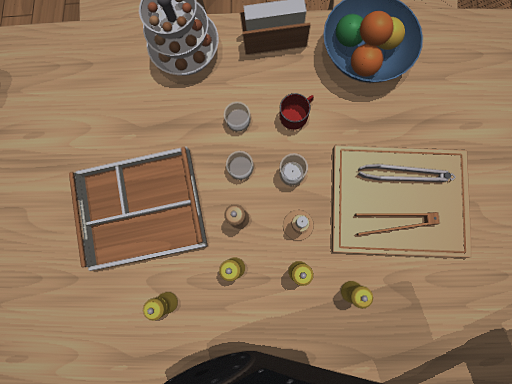

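View pics/side0.png

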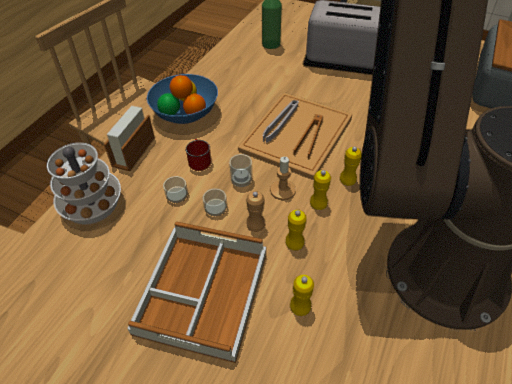

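View pics/wrist0.png

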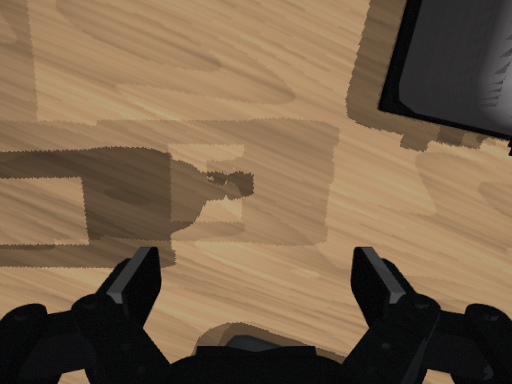

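The top view has +y to the left and the robot at the bottom. Ramekins are at (237,116) and (239,165), the tealight at (292,170) and the mug at (295,110). The beech mill is at (235,215) and the candlestick at (300,225). The steel tongs are at (405,174) and the wooden ones at (400,222). The four yellow mills are decoys.

```bash
cat > h.py <<'E'
import numpy as np,cv2
from scipy.spatial.transform import Rotation as R
from workcell import manip
def cam(n,st=None):
    p=manip.camera_params(n); K=np.array(p["mtx"],float);D=np.array(p["D"],float)
    if n=="wrist":
        T=np.array(p["tool_from_camera"]); Rt=R.from_euler('xyz',st["orientation"]).as_matrix()
        return K,D,Rt@T[:3,:3],Rt@T[:3,3]+st["tcp_pos"]
    return K,D,R.from_euler('xyz',p["orientation"]).as_matrix(),np.array(p["position"],float)
def ray(c,px):
    K,D,Rm,t=c
    u=cv2.undistortPoints(np.array(px,float).reshape(-1,1,2),K,D).reshape(-1,2)
    return np.c_[u,np.ones(len(u))]@Rm.T
def onz(c,px,z):
    d=ray(c,px); return c[3]+d*((z-c[3][2])/d[:,2])[:,None]
def proj(c,P):
    K,D,Rm,t=c; Q=(np.array(P,float).reshape(-1,3)-t)@Rm
    return cv2.projectPoints(Q,np.zeros(3),np.zeros(3),K,D)[0].reshape(-1,2)
def tri(cs,pxs):
    A=np.zeros((3,3));b=np.zeros(3)
    for c,p in zip(cs,pxs):
        d=ray(c,[p])[0];d/=np.linalg.norm(d);M=np.eye(3)-np.outer(d,d);A+=M;b+=M@c[3]
    return np.linalg.solve(A,b)
def cloud(c,d):
    v,u=np.mgrid[0:d.shape[0],0:d.shape[1]]
    px=np.c_[u.ravel(),v.ravel()]
    return (c[3]+ray(c,px)*d.ravel()[:,None]).reshape(d.shape+(3,))
E
python3 - <<'E'
import cv2,numpy as np
from h import *
z=np.load('top0.npz');im=z['im'];d=z['d'];c=cam('top')
P=cloud(c,d); np.save('Ptop.npy',P)
h=P[:,:,2]
print(P[330,100],P[140,130],d[165,239],P[165,239],P[160,400], P[174,405],P[222,400],P[213,235])
cv2.imwrite('pics/hmap.png',cv2.resize(np.clip(h*2,0,255).astype(np.uint8),(768,576),interpolation=0))
def crop(n,x0,y0,x1,y1,s):
    cv2.imwrite(n,cv2.resize(im[y0:y1,x0:x1,::-1],None,fx=s,fy=s,interpolation=cv2.INTER_CUBIC))
crop('pics/cad.png',60,130,220,280,5)
crop('pics/obj.png',210,90,330,240,4)
crop('pics/brd.png',325,140,475,260,5)
E
```

```text
[213.38750023 374.68438882  -1.99825158] [648.74154383 325.07505762  -3.08968231] 815.6418 [580.7195231   63.57016608   6.03332154] [ 583.87684727 -296.65231002   17.77827835] [ 552.01006214 -305.62048994   17.50454582] [ 445.98276065 -287.22242433   18.39744963] [459.96849758  60.87154228 118.43143681]
```

View pics/hmap.png

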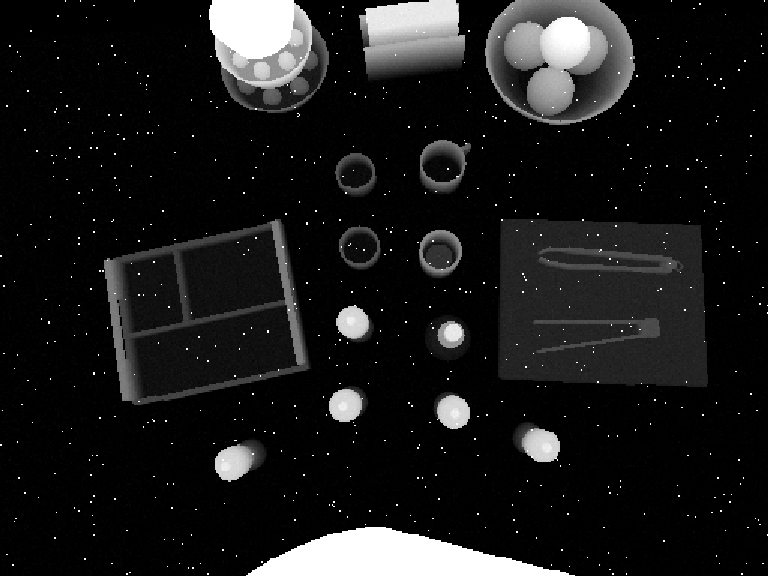

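View pics/cad.png

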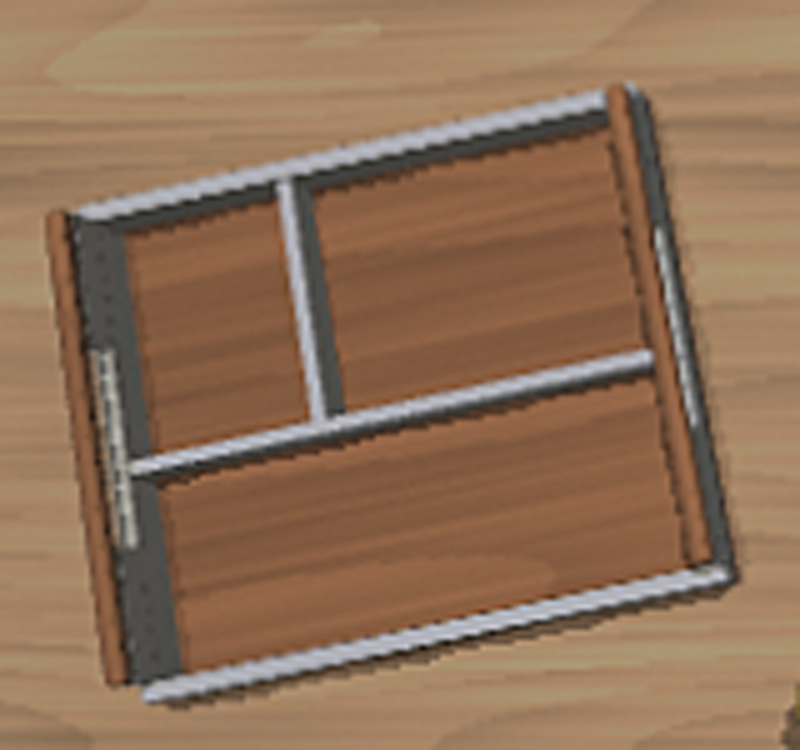

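View pics/obj.png

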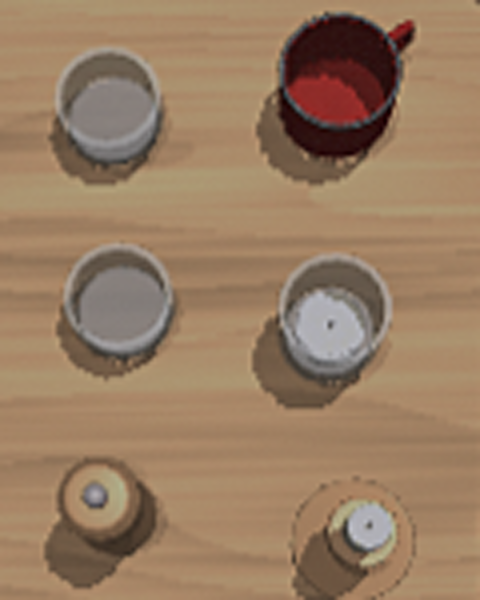

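View pics/brd.png

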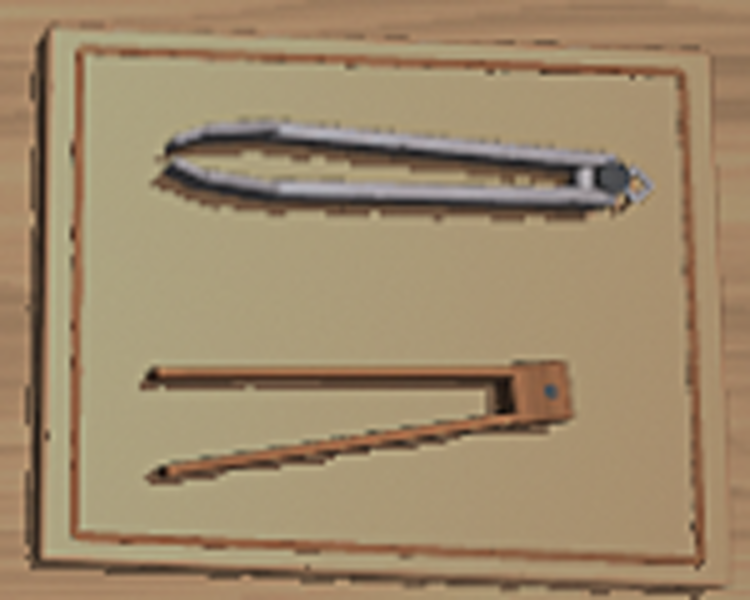

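```bash
python3 - <<'E'
import cv2,numpy as np
from h import *
from scipy.optimize import least_squares
z=np.load('top0.npz');im=z['im'];d=z['d'];c=cam('top');P=np.load('Ptop.npy');H=P[:,:,2]
bg=H[130:350,50:480]; bg=bg[(bg>-8)&(bg<6)]; print('table z',np.median(bg))
hh=H+2
# caddy
box=np.zeros(H.shape,bool);box[140:275,65:212]=1
for nm,lo,hi,zz in(('boards',55,68,62),('walls',26,40,33)):
    m=(box&(hh>lo)&(hh<hi)).astype(np.uint8)
    n,l,s,ce=cv2.connectedComponentsWithStats(m)
    for i in range(1,n):
        if s[i,4]>60:
            v,u=np.nonzero(l==i); q=onz(c,np.c_[u,v],zz)[:,:2]
            r=cv2.minAreaRect(q.astype(np.float32)); (vx,vy,x0,y0)=cv2.fitLine(q.astype(np.float32),cv2.DIST_HUBER,0,.01,.01).ravel()
            print(nm,s[i,4],np.round(q.mean(0),1),np.round(r,1) if 0 else [np.round(k,1) for k in r],'dir deg',np.degrees(np.arctan2(vy,vx)))
# glass rims
def circ(name,u0,v0,r,zr,rad,cam_=c):
    for tol in(5,):
        m=np.zeros(H.shape,np.uint8);cv2.circle(m,(u0,v0),r,1,-1)
        m=(m>0)&(abs(hh-zr)<tol); v,u=np.nonzero(m);q=onz(c,np.c_[u,v],zr)[:,:2]
        f=least_squares(lambda p:np.hypot(q[:,0]-p[0],q[:,1]-p[1])-p[2],[*q.mean(0),rad],loss='soft_l1')
        print(name,len(q),np.round(f.x,1),'res',np.abs(f.fun).mean().round(2))
circ('ram1',237,116,20,42,28); circ('ram2',239,165,20,42,28); circ('tea',292,168,22,68,28); circ('mug',295,108,22,58,32)
# mill
for n,u0,v0 in(('mill',235,215),('cstick',301,223)):
    m=np.zeros(H.shape,np.uint8);cv2.circle(m,(u0,v0),18,1,-1)
    q=P[(m>0)&(hh>70)]; print(n,len(q),np.median(q,0).round(1),q[:,2].max(), (q[:,:2].min(0)+q[:,:2].max(0))/2)
# tongs: grey
hsv=cv2.cvtColor(im,cv2.COLOR_RGB2HSV)
m=np.zeros(H.shape,bool);m[160:190,352:460]=1
m&=(hsv[:,:,1]<60)
v,u=np.nonzero(m);q=onz(c,np.c_[u,v],18+15)[:,:2].astype(np.float32)
print('tongs',len(q),q.mean(0),[np.round(k,1) for k in cv2.minAreaRect(q)],cv2.fitLine(q,cv2.DIST_HUBER,0,.01,.01).ravel())
vis=im.copy();vis[m]=(255,0,0);cv2.imwrite('pics/tm.png',cv2.resize(vis[140:260,325:475,::-1],None,fx=5,fy=5,interpolation=0))
E
```

```text
table z -0.22674082337516666
boards 489 [506.3 160. ] [array([508.7, 160.5]), array([209.4,  10.7]), np.float64(11.6)] dir deg 11.600877
boards 555 [455.3 406. ] [array([457.7, 406. ]), array([207. ,  14.2]), np.float64(11.7)] dir deg 11.652678
walls 1837 [480.2 310.5] [array([482.8, 284.9]), array([226.9, 262.4]), np.float64(12.0)] dir deg 47.693714
walls 133 [529.9 162.1] [array([535.3, 163.4]), array([175. ,   5.9]), np.float64(12.3)] dir deg 11.4777355
ram1 172 [688.4  66.5  27.3] res 1.42
ram2 166 [575.6  60.4  27.7] res 1.18
tea 187 [560.7 -55.4  27.6] res 1.24
mug 194 [693.7 -62.   31.7] res 1.38
mill 373 [458.   62.6 106. ] 800.1288161432666 [436.36821879  37.70579123]
cstick 252 [441.6 -64.1  77.5] 800.1288161432666 [426.80411312 -46.99915533]
tongs 875 [ 550.697   -302.66254] [array([ 551.7, -303.5]), array([210.9,  34.7]), np.float64(86.6)] [ 6.5623730e-02  9.9784446e-01  5.4919086e+02 -3.2039795e+02]
```

View pics/tm.png

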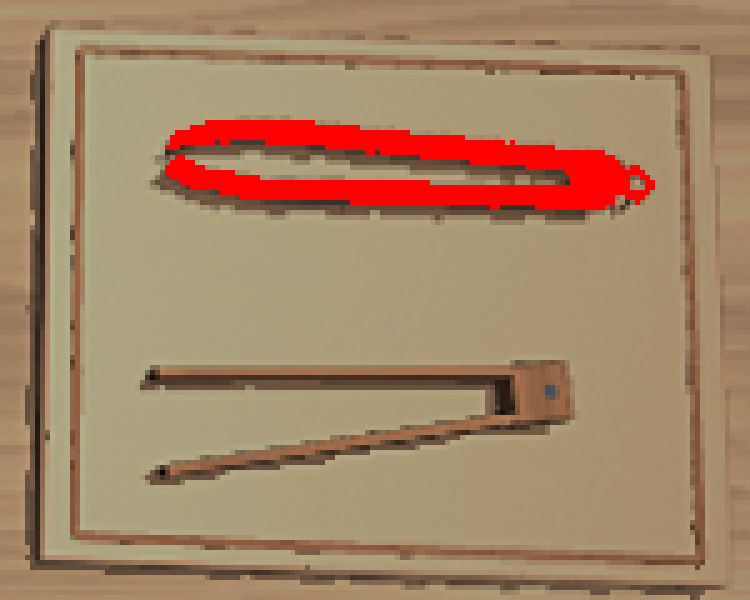

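The tongs mask covers the whole steel tongs, px (357..456, 164..182). The length of 211 mm matches the spec, and the heads are on the left (+y). I'll cross-check all of these estimates by projecting them into the side view.

```bash
cat >> h.py <<'E'
CAD=np.array([483.,284.,0]);CY=np.radians(11.65)
def cad(x,y,z=0): return CAD+np.array([x*np.cos(CY)-y*np.sin(CY),x*np.sin(CY)+y*np.cos(CY),z])
def plan(target,jawdeg,st=None):
    """delta in tool axes; jawdeg= world angle of tool y (mod 180)"""
    st=st or manip.get_state(); Rt=R.from_euler('xyz',st["orientation"]).as_matrix()
    a=np.degrees(np.arctan2(Rt[1,1],Rt[0,1]))
    k=[]
    for off in(0,180,-180,360,-360):
        k.append(jawdeg+off-a)
    k.sort(key=abs)
    for da in k[:2]:
        b=np.radians(a+da); y=np.array([np.cos(b),np.sin(b),0]);x=np.array([0,0,-1.]);Rg=np.c_[x,y,np.cross(x,y)]
        rv=np.degrees(R.from_matrix(Rt.T@Rg).as_rotvec())
        dw=np.array(target)-st["tcp_pos"]
        print('jaw now %.1f'%a,'turn',rv.round(1),'lin before turn cm',(Rt.T@dw/10).round(2),'lin after turn cm',(Rg.T@dw/10).round(2))
    print('tcp',st["tcp_pos"].round(1),'j',st["joints"].round(2),'F',st["force"].round(1),'w',round(st["gripper_width"],1),'t',st["time_s"])
E
python3 - <<'E'
from h import *
pts=[]
for z,x,y in[(34,-113,-123),(34,-113,123),(34,113,-123),(34,113,123),(62,-113,131),(62,113,131),(62,-113,-131),(62,113,-131),(8,-105,-123),(8,-105,123),(8,105,123)]: pts.append((cad(x,y,z),(255,0,255)))
def ring(x,y,z,r,col):
    return [(np.array([x+r*np.cos(t),y+r*np.sin(t),z]),col) for t in np.linspace(0,6.28,24)]
for x,y,z,r in[(688.4,66.5,42,30),(575.6,60.4,42,30),(688.4,66.5,0,30),(575.6,60.4,0,30),(458,62.6,88,21),(458,62.6,0,23)]: pts+=ring(x,y,z,r,(0,255,0))
th=np.radians(86.4);dx=np.array([np.cos(th),np.sin(th),0]);o=np.array([552.2,-295,39])
for t in np.linspace(-115,98,20): pts.append((o+dx*t,(255,0,0)))
for n in('top','side'):
    c=cam(n);im=np.load(n+'0.npz')['im'].copy();s=3
    b=cv2.resize(im,None,fx=s,fy=s)
    for p,col in pts:
        u=proj(c,p)[0]; cv2.circle(b,tuple(int(q) for q in((u+.5)*s-.5)),2,col,-1)
    if n=='top':
        cv2.imwrite('pics/ov_top.png',cv2.resize(b[80*s:280*s,60*s:480*s,::-1],(800,381)))
        cv2.imwrite('pics/ov_top2.png',b[100*s:290*s,60*s:260*s,::-1])
    else:
        cv2.imwrite('pics/ov_side.png',b[165*s:360*s,120*s:330*s,::-1]);cv2.imwrite('pics/ov_side2.png',b[80*s:180*s,230*s:370*s,::-1])
H=np.load('Ptop.npy')
for u,v in[(231,269),(303,273),(361,296),(154,309)]: print('yellow',H[v-1:v+2,u-1:u+2].reshape(-1,3).mean(0).round(0))
plan([552,-295,120],176.4)
E
```

```text
yellow [354.  69. 111.]
yellow [346. -66. 117.]
yellow [ 303. -173.  113.]
yellow [279. 217. 109.]
jaw now -67.4 turn [-63.8  -0.    0. ] lin before turn cm [ 11.1  -16.54 -39.65] lin after turn cm [ 11.08  28.29 -32.34]
jaw now -67.4 turn [1.162e+02 1.000e-01 0.000e+00] lin before turn cm [ 11.1  -16.54 -39.65] lin after turn cm [ 11.08 -28.29  32.34]
tcp [ 249.3 -600.   230.8] j [-1.22  0.48  1.6  -0.    1.07 -0.05] F [ 0.   0.3 -1. ] w 85.3 t 0.15
```

View pics/ov_top2.png

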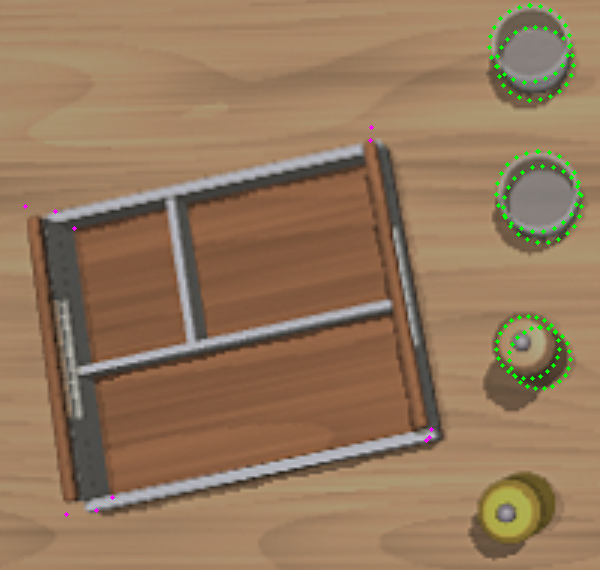

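View pics/ov_side.png

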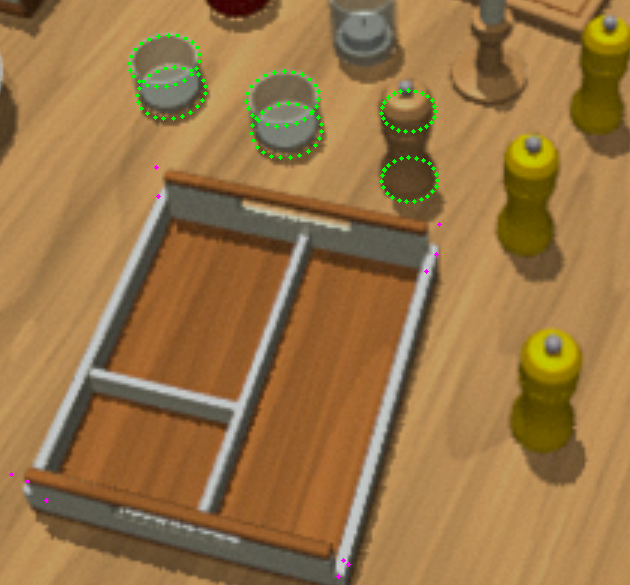

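View pics/ov_side2.png

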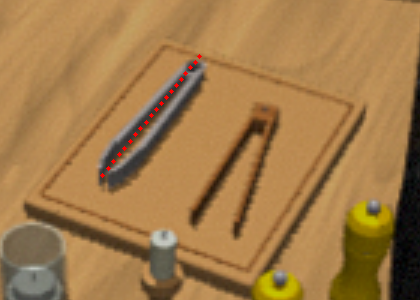

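Everything lines up in both views to about 2 mm. Next I turn, then go over the tongs.

jog_arm:
  linear:
    - [0,0,0]
    - [0,0,0]
    - [0,0,0]
    - [0,0,0]
    - [0,0,0]
    - [0,0,0]
    - [0,0,0]
    - [0,0,0]
    - [0,0,0]
  turn:
    - [-8,0,0]
    - [-8,0,0]
    - [-8,0,0]
    - [-8,0,0]
    - [-8,0,0]
    - [-8,0,0]
    - [-8,0,0]
    - [-7.8,0,0]
    - [0,0,0]
  hand: 6.0

```text
time_s: 1.05
tcp_pos: [249.4, -600.1, 231.1]
orientation: [-2.632, 1.57, 2.02]
force: [-0.0, -0.1, 1.3]
gripper_width: 60.0
```

jog_arm:
  linear:
    - [0.5,2.8,-3.2]
    - [0.5,2.8,-3.2]
    - [0.5,2.8,-3.2]
    - [0.5,2.8,-3.2]
    - [0.5,2.8,-3.2]
    - [0.5,2.8,-3.2]
    - [0.5,2.8,-3.2]
    - [0.5,2.8,-3.2]
    - [0.5,2.8,-3.2]
    - [0.5,2.8,-3.2]
    - [0,0,0]
    - [0,0,0]
  turn:
    - [0,0,0]
    - [0,0,0]
    - [0,0,0]
    - [0,0,0]
    - [0,0,0]
    - [0,0,0]
    - [0,0,0]
    - [0,0,0]
    - [0,0,0]
    - [0,0,0]
    - [0,0,0]
    - [0,0,0]

```text
time_s: 2.25
tcp_pos: [549.5, -297.7, 180.9]
orientation: [-1.877, 1.57, 2.77]
force: [-0.6, 0.2, 0.0]
gripper_width: 59.8
```

```bash
python3 - <<'E'
from h import *
plan([552,-295,21],176.4)
st=manip.get_state();im,d=manip.camera('wrist');c=cam('wrist',st)
for t in(-115,0,98):
    th=np.radians(86.4);p=np.array([552.2,-295,39])+t*np.array([np.cos(th),np.sin(th),0]);u=proj(c,p)[0];print(u);cv2.circle(im,tuple(int(q) for q in u),3,(255,0,0),-1)
cv2.imwrite('pics/w1.png',im[:,:,::-1])
E
```

```text
jaw now -3.7 turn [-0.1 -0.   0. ] lin before turn cm [15.99  0.24 -0.28] lin after turn cm [15.99  0.23 -0.28]
jaw now -3.7 turn [1.799e+02 1.000e-01 0.000e+00] lin before turn cm [15.99  0.24 -0.28] lin after turn cm [15.99 -0.23  0.28]
tcp [ 549.5 -297.7  180.9] j [-0.54  0.5   1.71 -0.    0.94 -0.48] F [-0.6  0.2  0. ] w 59.8 t 2.25
[257.78858792 285.44759061]
[257.79119026 173.2052528 ]
[257.75777335  56.14807417]
```

View pics/w1.png

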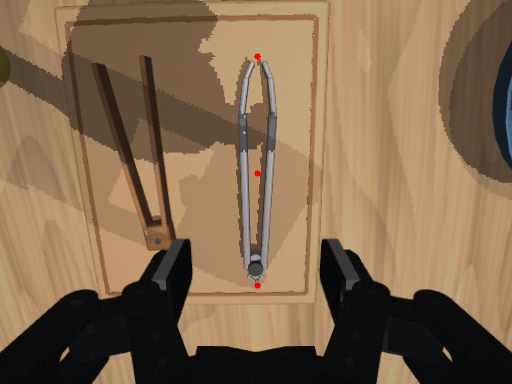

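Tongs run (258,60)–(256,280) in the wrist view, centred between the fingers, and the projected dots fall on them. Descending now.

jog_arm:
  linear:
    - [3,0.1,-0.1]
    - [3,0.1,-0.1]
    - [3,0,-0.1]
    - [3,0,0]
    - [2,0,0]
    - [1,0,0]
    - [0.9,0,0]
    - [0,0,0]
    - [0,0,0]
  turn:
    - [0,0,0]
    - [0,0,0]
    - [0,0,0]
    - [0,0,0]
    - [0,0,0]
    - [0,0,0]
    - [0,0,0]
    - [0,0,0]
    - [0,0,0]

```text
time_s: 3.2
tcp_pos: [551.6, -296.3, 23.1]
orientation: [1.084, 1.57, -0.551]
force: [-0.0, 0.4, 0.1]
gripper_width: 59.8
```

jog_arm:
  linear:
    - [0,0,0]
    - [0,0,0]
    - [0,0,0]
    - [0,0,0]
    - [0,0,0]
    - [0,0,0]
    - [0,0,0]
    - [0,0,0]
  turn:
    - [0,0,0]
    - [0,0,0]
    - [0,0,0]
    - [0,0,0]
    - [0,0,0]
    - [0,0,0]
    - [0,0,0]
    - [0,0,0]
  hand: 0.5
  force: 40

```text
time_s: 4.0
tcp_pos: [551.7, -296.0, 23.3]
orientation: [1.042, 1.57, -0.592]
force: [-2.8, 0.9, 9.5]
gripper_width: 28.9
```

jog_arm:
  linear:
    - [-1,0,0]
    - [-3,0,0]
    - [-4,0,0]
    - [-4,0,0]
    - [-4,0,0]
    - [0,0,0]
    - [0,0,0]
  turn:
    - [0,0,0]
    - [0,0,0]
    - [0,0,0]
    - [0,0,0]
    - [0,0,0]
    - [0,0,0]
    - [0,0,0]

```text
time_s: 4.7
tcp_pos: [551.8, -296.0, 183.9]
orientation: [1.099, 1.568, -0.536]
force: [0.6, -0.2, -2.0]
gripper_width: 28.7
```

```bash
python3 - <<'E'
from h import *
plan(cad(-59,8,150),11.65)
st=manip.get_state();im,d=manip.camera('wrist')
cv2.imwrite('pics/w2.png',im[:,:,::-1])
E
```

```text
jaw now -3.6 turn [-15.3   0.1  -0.1] lin before turn cm [  3.28 -16.45 -56.67] lin after turn cm [  3.39  -0.93 -58.99]
jaw now -3.6 turn [ 1.647e+02 -2.000e-01 -1.000e-01] lin before turn cm [  3.28 -16.45 -56.67] lin after turn cm [ 3.39  0.93 58.99]
tcp [ 551.8 -296.   183.9] j [-0.54  0.49  1.7   0.    0.94 -0.48] F [ 0.6 -0.2 -2. ] w 28.7 t 4.7
```

View pics/w2.png

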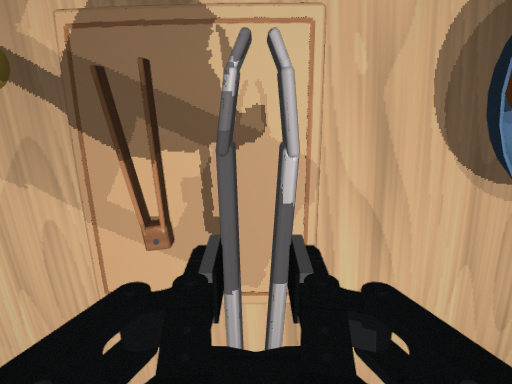

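The tongs are held straight between the pads (heads at (260,35)) and the toast tongs are undisturbed. Carrying them across to the caddy.

jog_arm:
  linear:
    - [0,0,0]
    - [0,0,0]
    - [0,0,-2]
    - [0,-0.1,-4]
    - [0,-0.1,-4.8]
    - [0,-0.1,-4.8]
    - [0,-0.1,-4.8]
    - [0,-0.1,-4.8]
    - [0,-0.1,-4.8]
    - [0,-0.1,-4.8]
    - [0,-0.1,-4.8]
    - [0,-0.1,-4.8]
  turn:
    - [-7.7,0,0]
    - [-7.6,0,0]
    - [0,0,0]
    - [0,0,0]
    - [0,0,0]
    - [0,0,0]
    - [0,0,0]
    - [0,0,0]
    - [0,0,0]
    - [0,0,0]
    - [0,0,0]
    - [0,0,0]

```text
time_s: 5.95
tcp_pos: [451.1, 138.8, 181.2]
orientation: [-1.538, 1.569, -2.905]
force: [1.1, -0.0, -1.1]
gripper_width: 28.6
```

jog_arm:
  linear:
    - [0,0,-4.8]
    - [0,0,-4.8]
    - [0,0,-3]
    - [0,0,-1.5]
    - [0,0,0]
    - [0,0,0]
    - [0,0,0]
  turn:
    - [0,0,0]
    - [0,0,0]
    - [0,0,0]
    - [0,0,0]
    - [0,0,0]
    - [0,0,0]
    - [0,0,0]

```text
time_s: 6.65
tcp_pos: [424.3, 274.0, 181.9]
orientation: [-1.054, 1.57, -2.422]
force: [-0.8, 0.2, -1.5]
gripper_width: 28.8
```

```bash
python3 - <<'E'
from h import *
plan(cad(-59,8,60),11.65)
st=manip.get_state();im,d=manip.camera('wrist');c=cam('wrist',st)
for x,y,z in[(-105,123,34),(-13,123,32),(-105,-123,34),(-13,-123,32),(-7,34,32),(113,123,34)]:
    u=proj(c,cad(x,y,z))[0];cv2.circle(im,tuple(int(q) for q in u),3,(255,0,255),-1)
cv2.imwrite('pics/w3.png',im[:,:,::-1])
E
```

```text
jaw now 11.6 turn [-0.   0.   0.1] lin before turn cm [12.19  0.06 -0.6 ] lin after turn cm [12.19  0.05 -0.59]
jaw now 11.6 turn [ 1.8e+02  1.0e-01 -0.0e+00] lin before turn cm [12.19  0.06 -0.6 ] lin after turn cm [12.19 -0.05  0.59]
tcp [424.3 274.  181.9] j [ 0.51  0.34  1.98 -0.    0.82  0.31] F [-0.8  0.2 -1.5] w 28.8 t 6.65
```

View pics/w3.png

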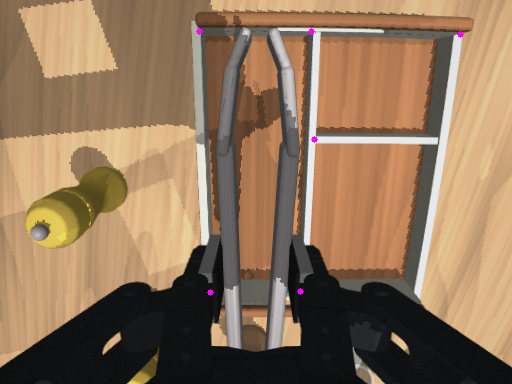

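Caddy corners project onto the rims, with the long compartment under the tongs. Lowering.

jog_arm:
  linear:
    - [2,0,-0.3]
    - [4,0,-0.3]
    - [4,0,0]
    - [3,0,0]
    - [1.5,0,0]
    - [1,0,0]
    - [0.6,0,0]
    - [0.5,0,0]
    - [0,0,0]
    - [0,0,0]
  turn:
    - [0,0,0]
    - [0,0,0]
    - [0,0,0]
    - [0,0,0]
    - [0,0,0]
    - [0,0,0]
    - [0,0,0]
    - [0,0,0]
    - [0,0,0]
    - [0,0,0]

```text
time_s: 7.7
tcp_pos: [423.4, 281.3, 16.9]
orientation: [1.892, 1.57, 0.525]
force: [-0.3, -0.2, -0.6]
gripper_width: 28.5
```

jog_arm:
  linear:
    - [0.2,0,0]
    - [0.1,0,0]
    - [0.1,0,0]
    - [0,0,0]
    - [0,0,0]
  turn:
    - [0,0,0]
    - [0,0,0]
    - [0,0,0]
    - [0,0,0]
    - [0,0,0]

```text
time_s: 8.2
tcp_pos: [423.3, 281.4, 13.2]
orientation: [1.892, 1.57, 0.525]
force: [-3.7, -2.5, 21.6]
gripper_width: 28.6
```

Contact with the floor. Open partway and lift.

jog_arm:
  linear:
    - [-0.1,0,0]
    - [0,0,0]
    - [0,0,0]
    - [0,0,0]
    - [-1,0,0]
    - [-3,0,0]
    - [-4,0,0]
    - [-4,0,0]
    - [-3,0,0]
    - [0,0,0]
    - [0,0,0]
  turn:
    - [0,0,0]
    - [0,0,0]
    - [0,0,0]
    - [0,0,0]
    - [0,0,0]
    - [0,0,0]
    - [0,0,0]
    - [0,0,0]
    - [0,0,0]
    - [0,0,0]
    - [0,0,0]
  hand: 4.6

```text
time_s: 9.3
tcp_pos: [423.3, 281.3, 164.3]
orientation: [1.898, 1.569, 0.531]
force: [-1.1, 0.4, -0.0]
gripper_width: 46.2
```

```bash
python3 - <<'E'
from h import *
plan([458,62.6,170],11.65)
plan([576,60.4,170],11.65)
im,d=manip.camera('wrist');cv2.imwrite('pics/w4.png',im[:,:,::-1])
E
```

```text
jaw now 11.7 turn [ 0.  -0.  -0.1] lin before turn cm [-0.58 -1.02 22.12] lin after turn cm [-0.57 -1.02 22.13]
jaw now 11.7 turn [-1.8e+02  2.0e-01 -1.0e-01] lin before turn cm [-0.58 -1.02 22.12] lin after turn cm [ -0.57   1.02 -22.13]
tcp [423.3 281.3 164.3] j [0.53 0.37 1.99 0.   0.78 0.32] F [-1.1  0.4 -0. ] w 46.2 t 9.3
jaw now 11.7 turn [ 0.  -0.  -0.1] lin before turn cm [-0.56 10.49 24.73] lin after turn cm [-0.57 10.5  24.72]
jaw now 11.7 turn [-1.8e+02  2.0e-01 -1.0e-01] lin before turn cm [-0.56 10.49 24.73] lin after turn cm [ -0.57 -10.5  -24.72]
tcp [423.3 281.3 164.3] j [0.53 0.37 1.99 0.   0.78 0.32] F [-1.1  0.4 -0. ] w 46.2 t 9.3
```

View pics/w4.png

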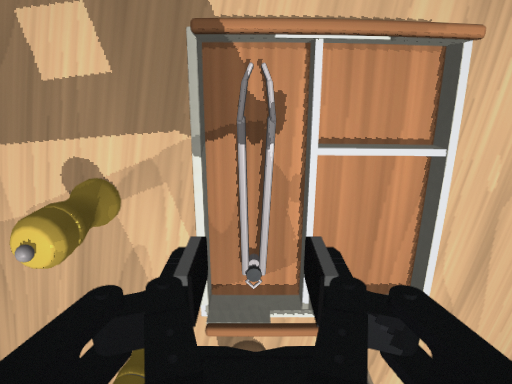

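Tongs lie along the long compartment, (256,65)–(254,285). Next is the mill. The candidates are beech (235,215), the candlestick (300,225) with a wide foot and candle, and the yellow mills. Only (235,215) is beech with a steel knob and a narrow foot, as the enlarged crop showed.

jog_arm:
  linear:
    - [-0.1,-0.1,2]
    - [-0.1,-0.1,3]
    - [-0.1,-0.1,3]
    - [-0.1,-0.1,3]
    - [-0.1,-0.2,3]
    - [-0.1,-0.1,2]
    - [0,0,1]
    - [0,0,0]
    - [0,0,0]
    - [0,0,0]
  turn:
    - [0,0,0]
    - [0,0,0]
    - [0,0,0]
    - [0,0,0]
    - [0,0,0]
    - [0,0,0]
    - [0,0,0]
    - [0,0,0]
    - [0,0,0]
    - [0,0,0]
  hand: 8.0

```text
time_s: 10.35
tcp_pos: [450.3, 114.1, 169.0]
orientation: [-1.899, 1.57, 3.017]
force: [0.3, -0.2, 0.9]
gripper_width: 79.9
```

```bash
python3 - <<'E'
from h import *
print('knob tri',tri([cam('top'),cam('side')],[(233.4,213.2),(255.2,193.8)]))
st=manip.get_state();im,d=manip.camera('wrist');c=cam('wrist',st)
np.savez('w5.npz',im=im,d=d)
for p in[(458,62.6,120),(458,62.6,0),(576,60.4,42),(576,60.4,0)]:
    u=proj(c,p)[0];print(u);cv2.circle(im,tuple(int(q) for q in u),2,(255,0,255),-1)
plan([458,62.6,170],11.65)
cv2.imwrite('pics/w5.png',im[:,:,::-1])
E
```

```text
knob tri [459.35766413  64.00001794 116.61918787]
[250.49227958 285.76844783]
[252.28631381 219.05117593]
[375.93321955 261.88923877]
[362.2036668  242.05065758]
jaw now 11.7 turn [ 0.1 -0.   0. ] lin before turn cm [-0.09 -0.29  5.2 ] lin after turn cm [-0.09 -0.29  5.2 ]
jaw now 11.7 turn [-179.9   -0.    -0. ] lin before turn cm [-0.09 -0.29  5.2 ] lin after turn cm [-0.09  0.29 -5.2 ]
tcp [450.3 114.1 169.1] j [ 0.18  0.31  2.07  0.    0.76 -0.02] F [-0.6  0.4 -0.1] w 80.2 t 10.4
```

View pics/w5.png

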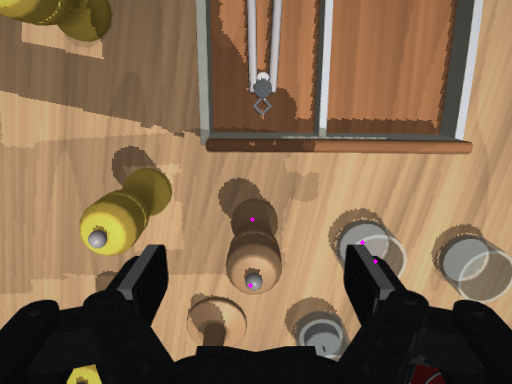

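The knob at (253,282) confirms the mill at about (459, 63.5).

jog_arm:
  linear:
    - [0,0,2]
    - [0,-0.1,2]
    - [0,-0.1,1.1]
    - [0,0,0]
    - [2,0,0]
    - [3,0,0]
    - [3,0,0]
    - [1.5,0,0]
    - [0.7,0,0]
    - [0,0,0]
    - [0,0,0]
  turn:
    - [0,0,0]
    - [0,0,0]
    - [0,0,0]
    - [0,0,0]
    - [0,0,0]
    - [0,0,0]
    - [0,0,0]
    - [0,0,0]
    - [0,0,0]
    - [0,0,0]
    - [0,0,0]

```text
time_s: 11.5
tcp_pos: [459.3, 63.3, 67.9]
orientation: [1.49, 1.57, 0.123]
force: [0.2, 0.4, 0.9]
gripper_width: 80.0
```

jog_arm:
  linear:
    - [0,0,0]
    - [0,0,0]
    - [0,0,0]
    - [0,0,0]
    - [0,0,0]
    - [0,0,0]
    - [0,0,0]
  turn:
    - [0,0,0]
    - [0,0,0]
    - [0,0,0]
    - [0,0,0]
    - [0,0,0]
    - [0,0,0]
    - [0,0,0]
  hand: 2.0
  force: 40

```text
time_s: 12.2
tcp_pos: [459.4, 63.0, 68.1]
orientation: [1.455, 1.569, 0.087]
force: [-1.0, -0.0, 11.8]
gripper_width: 40.5
```

jog_arm:
  linear:
    - [-1,0,0]
    - [-3,0,0]
    - [-4,0,0]
    - [-2,0,0]
    - [0,0,0]
    - [0,0,0]
  turn:
    - [0,0,0]
    - [0,0,0]
    - [0,0,0]
    - [0,0,0]
    - [0,0,0]
    - [0,0,0]

```text
time_s: 12.8
tcp_pos: [458.9, 62.9, 167.7]
orientation: [1.432, 1.57, 0.064]
force: [0.3, 0.5, -0.9]
gripper_width: 40.4
```

```bash
python3 - <<'E'
from h import *
print(cad(49,80))
plan(cad(49,80,168),11.65)
E
```

```text
[514.83595594 372.24665381   0.        ]
jaw now 11.7 turn [ 0.   0.  -0.1] lin before turn cm [-2.000e-02  1.173e+01 -2.916e+01] lin after turn cm [ -0.03  11.72 -29.17]
jaw now 11.7 turn [-1.8e+02  1.0e-01  0.0e+00] lin before turn cm [-2.000e-02  1.173e+01 -2.916e+01] lin after turn cm [ -0.03 -11.72  29.17]
tcp [458.9  62.9 167.7] j [ 0.07  0.31  2.08 -0.    0.75 -0.13] F [ 0.3  0.5 -0.9] w 40.4 t 12.8
```

jog_arm:
  linear:
    - [0,0.6,-1.5]
    - [0,1.2,-3]
    - [0,1.5,-3.7]
    - [0,1.5,-3.7]
    - [0,1.5,-3.7]
    - [0,1.5,-3.7]
    - [0,1.5,-3.7]
    - [0,1.2,-3]
    - [0,0.8,-2]
    - [0,0.4,-1.1]
    - [0,0,0]
    - [0,0,0]
  turn:
    - [0,0,0]
    - [0,0,0]
    - [0,0,0]
    - [0,0,0]
    - [0,0,0]
    - [0,0,0]
    - [0,0,0]
    - [0,0,0]
    - [0,0,0]
    - [0,0,0]
    - [0,0,0]
    - [0,0,0]

```text
time_s: 14.0
tcp_pos: [514.0, 370.5, 166.4]
orientation: [-1.096, 1.569, -2.463]
force: [0.1, 0.4, -2.0]
gripper_width: 40.7
```

```bash
python3 - <<'E'
from h import *
plan(cad(49,80,76.5),11.65)
im,d=manip.camera('wrist');cv2.imwrite('pics/w6.png',im[:,:,::-1])
E
```

```text
jaw now 11.7 turn [0.  0.1 0.1] lin before turn cm [ 8.99  0.13 -0.16] lin after turn cm [ 8.99  0.11 -0.15]
jaw now 11.7 turn [-1.8e+02 -2.0e-01  1.0e-01] lin before turn cm [ 8.99  0.13 -0.16] lin after turn cm [ 8.99 -0.11  0.15]
tcp [514.  370.5 166.4] j [ 0.58  0.53  1.7  -0.    0.92  0.37] F [ 0.1  0.4 -2. ] w 40.7 t 14.0
```

View pics/w6.png

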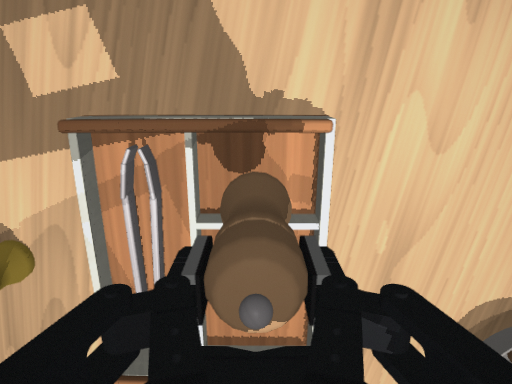

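The mill is held upright over the small compartment. Lowering.

jog_arm:
  linear:
    - [2,0.1,-0.1]
    - [3,0,0]
    - [2,0,0]
    - [1,0,0]
    - [0.5,0,0]
    - [0.3,0,0]
    - [0,0,0]
    - [0,0,0]
  turn:
    - [0,0,0]
    - [0,0,0]
    - [0,0,0]
    - [0,0,0]
    - [0,0,0]
    - [0,0,0]
    - [0,0,0]
    - [0,0,0]

```text
time_s: 14.85
tcp_pos: [515.9, 373.0, 80.1]
orientation: [1.975, 1.57, 0.607]
force: [0.3, 0.3, -2.1]
gripper_width: 40.5
```

jog_arm:
  linear:
    - [0.1,0,0]
    - [0.1,0,0]
    - [0,0,0]
    - [0,0,0]
  turn:
    - [0,0,0]
    - [0,0,0]
    - [0,0,0]
    - [0,0,0]

```text
time_s: 15.25
tcp_pos: [515.5, 372.8, 77.4]
orientation: [1.893, 1.571, 0.526]
force: [-0.5, 0.2, -1.0]
gripper_width: 40.5
```

jog_arm:
  linear:
    - [0.1,0,0]
    - [0.05,0,0]
    - [0,0,0]
    - [0,0,0]
  turn:
    - [0,0,0]
    - [0,0,0]
    - [0,0,0]
    - [0,0,0]

```text
time_s: 15.65
tcp_pos: [515.6, 372.9, 76.2]
orientation: [2.052, 1.57, 0.685]
force: [-2.0, -0.6, 4.8]
gripper_width: 40.6
```

Floor contact. Open and rise.

jog_arm:
  linear:
    - [0,0,0]
    - [0,0,0]
    - [0,0,0]
    - [0,0,0]
    - [-1,0,0]
    - [-3,0,0]
    - [-4,0,0]
    - [-2,0,0]
    - [0,0,0]
    - [0,0,0]
  turn:
    - [0,0,0]
    - [0,0,0]
    - [0,0,0]
    - [0,0,0]
    - [0,0,0]
    - [0,0,0]
    - [0,0,0]
    - [0,0,0]
    - [0,0,0]
    - [0,0,0]
  hand: 6.5

```text
time_s: 16.65
tcp_pos: [515.6, 372.9, 176.5]
orientation: [1.967, 1.57, 0.6]
force: [0.3, -0.4, 0.1]
gripper_width: 64.7
```

```bash
python3 - <<'E'
from h import *
im,d=manip.camera('wrist');cv2.imwrite('pics/w7.png',im[:,:,::-1])
plan([576,90,160],11.65)
E
```

```text
jaw now 11.7 turn [0. 0. 0.] lin before turn cm [ 1.57  0.25 28.91] lin after turn cm [ 1.56  0.25 28.91]
jaw now 11.7 turn [-180.   -0.    0.] lin before turn cm [ 1.57  0.25 28.91] lin after turn cm [  1.56  -0.25 -28.91]
tcp [515.2 372.6 175.6] j [0.58 0.52 1.69 0.   0.94 0.37] F [-0.   0.1 -0.6] w 65.1 t 16.7
```

View pics/w7.png

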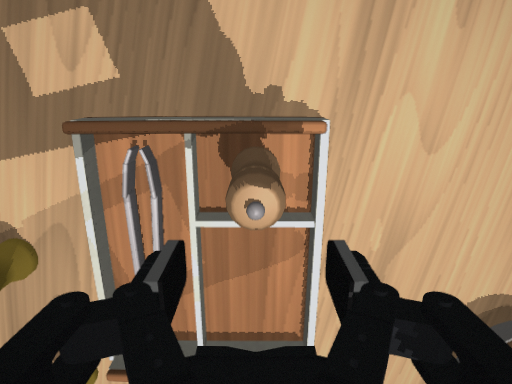

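The mill stands upright in the small compartment, with its knob at (256,211). Now the near ramekin, with a look from a nearby hover.

jog_arm:
  linear:
    - [0,0,2]
    - [0,0,4]
    - [0,0.1,4.5]
    - [0,0.1,4.5]
    - [0,0.1,4.5]
    - [0,0,4.4]
    - [0,0,3]
    - [0,0,2]
    - [0,0,0]
    - [0,0,0]
  turn:
    - [0,0,0]
    - [0,0,0]
    - [0,0,0]
    - [0,0,0]
    - [0,0,0]
    - [0,0,0]
    - [0,0,0]
    - [0,0,0]
    - [0,0,0]
    - [0,0,0]
  hand: 8.5

```text
time_s: 17.7
tcp_pos: [576.2, 89.6, 175.0]
orientation: [-1.74, 1.569, -3.108]
force: [0.5, -0.3, 0.3]
gripper_width: 85.4
```

```bash
python3 - <<'E'
from h import *
st=manip.get_state();im,d=manip.camera('wrist');c=cam('wrist',st)
for x,y in[(575.6,60.4),(688.4,66.5)]:
  for z in(0,42):
    for t in np.linspace(0,6.28,25):
      u=proj(c,(x+30*np.cos(t),y+30*np.sin(t),z))[0];cv2.circle(im,tuple(int(q) for q in u),1,(0,255,0) if z else (255,0,255),-1)
plan([575.6,60.4,20],11.65)
cv2.imwrite('pics/w8.png',cv2.resize(im[100:340,130:512,::-1],None,fx=2,fy=2))
E
```

```text
jaw now 11.6 turn [-0.  -0.   0.1] lin before turn cm [15.52 -0.64  2.92] lin after turn cm [15.52 -0.66  2.91]
jaw now 11.6 turn [1.8e+02 1.0e-01 0.0e+00] lin before turn cm [15.52 -0.64  2.92] lin after turn cm [15.52  0.66 -2.91]
tcp [576.2  90.3 175.2] j [ 0.1   0.45  1.81  0.    0.88 -0.1 ] F [-0.4 -0.2 -0.1] w 84.8 t 17.75
```

View pics/w8.png

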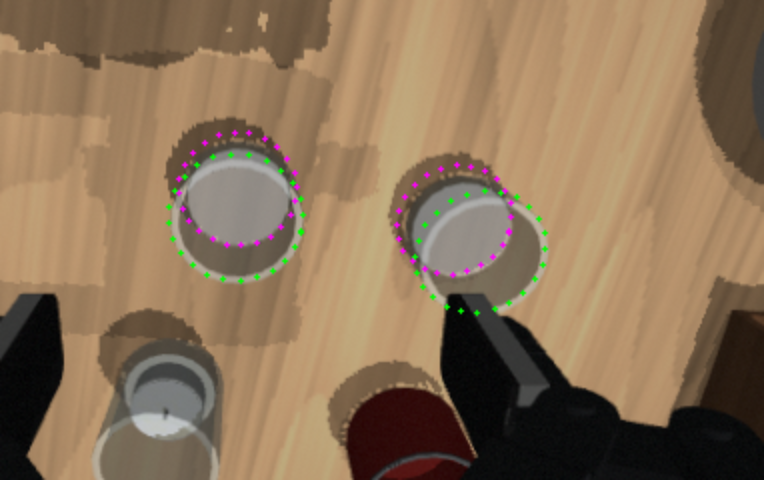

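Both candle-free short glasses, at crop (237,220) and (485,255), match the predicted rims within about 1 mm. The tealight at (165,410) is the taller one with the candle. Descending on the near ramekin.

jog_arm:
  linear:
    - [0,-0.3,1.5]
    - [0,-0.3,1.5]
    - [2,0,0]
    - [4,0,0]
    - [4,0,0]
    - [3,0,0]
    - [2,0,0]
    - [1,0,0]
    - [0.5,0,0]
    - [0,0,0]
    - [0,0,0]
  turn:
    - [0,0,0]
    - [0,0,0]
    - [0,0,0]
    - [0,0,0]
    - [0,0,0]
    - [0,0,0]
    - [0,0,0]
    - [0,0,0]
    - [0,0,0]
    - [0,0,0]
    - [0,0,0]

```text
time_s: 18.85
tcp_pos: [577.7, 59.7, 11.7]
orientation: [1.418, 1.569, 0.05]
force: [0.3, 0.9, 0.7]
gripper_width: 84.8
```

jog_arm:
  linear:
    - [0,0,0]
    - [0,0,0]
    - [0,0,0]
    - [0,0,0]
    - [0,0,0]
    - [0,0,0]
  turn:
    - [0,0,0]
    - [0,0,0]
    - [0,0,0]
    - [0,0,0]
    - [0,0,0]
    - [0,0,0]
  hand: 4.5
  force: 30

```text
time_s: 19.45
tcp_pos: [577.5, 59.8, 11.9]
orientation: [1.425, 1.569, 0.057]
force: [-2.3, -0.0, 12.2]
gripper_width: 59.7
```

jog_arm:
  linear:
    - [-1,0,0]
    - [-3,0,0]
    - [-4,0,0]
    - [-3,0,0]
    - [0,0,0]
    - [0,0,0]
  turn:
    - [0,0,0]
    - [0,0,0]
    - [0,0,0]
    - [0,0,0]
    - [0,0,0]
    - [0,0,0]

```text
time_s: 20.05
tcp_pos: [577.4, 59.8, 121.9]
orientation: [1.421, 1.569, 0.054]
force: [-0.2, -0.9, -1.9]
gripper_width: 59.7
```

```bash
python3 - <<'E'
from h import *
plan(cad(49,-8,130),11.65)
E
```

```text
jaw now 11.7 turn [ 0.   0.  -0.1] lin before turn cm [ -0.82   0.19 -23.07] lin after turn cm [ -0.81   0.18 -23.07]
jaw now 11.7 turn [-180.     0.2    0. ] lin before turn cm [ -0.82   0.19 -23.07] lin after turn cm [-0.81 -0.18 23.07]
tcp [577.4  59.8 121.9] j [ 0.05  0.52  1.86  0.    0.76 -0.15] F [-0.2 -0.9 -1.9] w 59.7 t 20.05
```

jog_arm:
  linear:
    - [-0.2,0,-1.5]
    - [-0.2,0,-3]
    - [-0.2,0.1,-4]
    - [-0.2,0.1,-4]
    - [0,0,-4]
    - [0,0,-3]
    - [0,0,-2]
    - [0,0,-1.5]
    - [0,0,0]
    - [0,0,0]
  turn:
    - [0,0,0]
    - [0,0,0]
    - [0,0,0]
    - [0,0,0]
    - [0,0,0]
    - [0,0,0]
    - [0,0,0]
    - [0,0,0]
    - [0,0,0]
    - [0,0,0]

```text
time_s: 21.05
tcp_pos: [532.0, 285.2, 128.2]
orientation: [-1.208, 1.57, -2.574]
force: [-0.3, -0.6, -1.4]
gripper_width: 59.6
```

```bash
python3 - <<'E'
from h import *
plan(cad(49,-8,20),11.65)
im,d=manip.camera('wrist');cv2.imwrite('pics/w9.png',im[:,:,::-1])
E
```

```text
jaw now 11.7 turn [0.  0.  0.1] lin before turn cm [10.82  0.09 -0.07] lin after turn cm [10.82  0.08 -0.07]
jaw now 11.7 turn [-1.8e+02 -1.0e-01  0.0e+00] lin before turn cm [10.82  0.09 -0.07] lin after turn cm [10.82 -0.08  0.07]
tcp [532.  285.2 128.2] j [ 0.44  0.54  1.8  -0.    0.81  0.24] F [-0.3 -0.6 -1.4] w 59.6 t 21.05
```

View pics/w9.png

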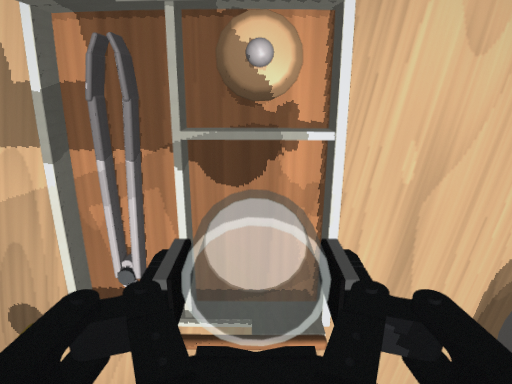

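The ramekin is held level over the large compartment. Lowering gently, shifted 6 mm away from the mill for camera clearance.

jog_arm:
  linear:
    - [1,0.1,0.3]
    - [2,0,0.2]
    - [2,0,0]
    - [1.5,0,0]
    - [1,0,0]
    - [0.8,0,0]
    - [0.6,0,0]
    - [0.5,0,0]
    - [0.4,0,0]
    - [0.3,0,0]
    - [0,0,0]
    - [0,0,0]
  turn:
    - [0,0,0]
    - [0,0,0]
    - [0,0,0]
    - [0,0,0]
    - [0,0,0]
    - [0,0,0]
    - [0,0,0]
    - [0,0,0]
    - [0,0,0]
    - [0,0,0]
    - [0,0,0]
    - [0,0,0]

```text
time_s: 22.3
tcp_pos: [534.6, 280.8, 28.0]
orientation: [1.782, 1.571, 0.415]
force: [0.4, 0.2, -1.1]
gripper_width: 59.6
```

jog_arm:
  linear:
    - [0.2,0,0]
    - [0.2,0,0]
    - [0.1,0,0]
    - [0.1,0,0]
    - [0,0,0]
    - [0,0,0]
  turn:
    - [0,0,0]
    - [0,0,0]
    - [0,0,0]
    - [0,0,0]
    - [0,0,0]
    - [0,0,0]

```text
time_s: 22.9
tcp_pos: [534.5, 280.7, 21.8]
orientation: [-1.189, 1.571, -2.556]
force: [0.1, 0.5, -1.5]
gripper_width: 59.5
```

jog_arm:
  linear:
    - [0.1,0,0]
    - [0.05,0,0]
    - [0.05,0,0]
    - [0,0,0]
    - [0,0,0]
  turn:
    - [0,0,0]
    - [0,0,0]
    - [0,0,0]
    - [0,0,0]
    - [0,0,0]

```text
time_s: 23.4
tcp_pos: [534.5, 280.7, 20.0]
orientation: [1.798, 1.571, 0.43]
force: [-2.0, -0.7, 5.0]
gripper_width: 59.6
```

Floor contact. Release partway and lift.

jog_arm:
  linear:
    - [0,0,0]
    - [0,0,0]
    - [0,0,0]
    - [0,0,0]
    - [-0.5,0,0]
    - [-2,0,0]
    - [-4,0,0]
    - [-4,0,0]
    - [-4,0,0]
    - [0,0,0]
    - [0,0,0]
  turn:
    - [0,0,0]
    - [0,0,0]
    - [0,0,0]
    - [0,0,0]
    - [0,0,0]
    - [0,0,0]
    - [0,0,0]
    - [0,0,0]
    - [0,0,0]
    - [0,0,0]
    - [0,0,0]
  hand: 7.2

```text
time_s: 24.5
tcp_pos: [534.9, 280.9, 166.1]
orientation: [1.804, 1.568, 0.437]
force: [-0.2, 0.5, -0.5]
gripper_width: 72.2
```

```bash
python3 - <<'E'
from h import *
im,d=manip.camera('wrist');cv2.imwrite('pics/w10.png',im[:,:,::-1])
plan([688,66,165],11.65)
E
```

```text
jaw now 11.7 turn [ 0. -0. -0.] lin before turn cm [-1.000e-02  1.072e+01  2.413e+01] lin after turn cm [-1.000e-02  1.073e+01  2.412e+01]
jaw now 11.7 turn [-180.    0.   -0.] lin before turn cm [-1.000e-02  1.072e+01  2.413e+01] lin after turn cm [-1.000e-02 -1.073e+01 -2.412e+01]
tcp [534.2 280.6 164.9] j [ 0.43  0.49  1.77 -0.    0.88  0.23] F [0.3 0.3 0.1] w 72.3 t 24.55
```

View pics/w10.png

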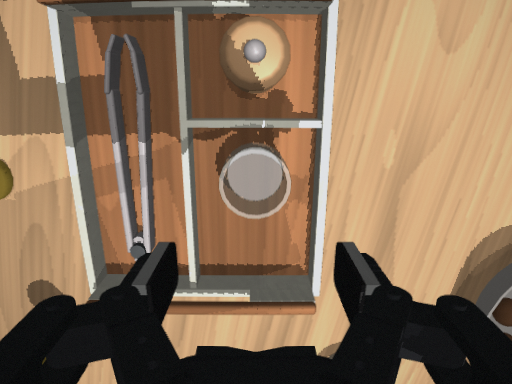

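The first ramekin is in place, rim at (255,182). I'll check clearance around the far one.

```bash
python3 - <<'E'
from h import *
P=np.load('Ptop.npy').reshape(-1,3);P=P[(P[:,2]>70)&(P[:,2]<500)]
d=np.hypot(P[:,0]-688,P[:,1]-66);o=np.argsort(d)[:12];print(P[o].round(),d[o].round())
Q=P[(P[:,1]>110)&(P[:,0]>650)];print(np.percentile(Q,1,axis=0),np.percentile(Q,99,axis=0))
E
```

```text
[[813. 151. 109.]
 [811. 155. 109.]
 [813. 152. 110.]
 [815. 148. 109.]
 [812. 153. 107.]
 [813. 151. 105.]
 [811. 156. 106.]
 [817. 146. 110.]
 [815. 150. 110.]
 [817. 147. 106.]
 [819. 145. 107.]
 [820. 142. 108.]] [151. 151. 152. 152. 152. 152. 152. 152. 153. 153. 153. 153.]
[802.17343167 127.47857014  71.33107916] [915.26654102 260.40606461 195.63146345]
```

jog_arm:
  linear:
    - [0,0.7,1.5]
    - [0,1.3,3]
    - [0,1.8,4]
    - [0,1.8,4]
    - [0,1.8,4]
    - [0,1.4,3]
    - [0,0.9,2]
    - [0,0.6,1]
    - [0,0,0]
    - [0,0,0]
  turn:
    - [0,0,0]
    - [0,0,0]
    - [0,0,0]
    - [0,0,0]
    - [0,0,0]
    - [0,0,0]
    - [0,0,0]
    - [0,0,0]
    - [0,0,0]
    - [0,0,0]
  hand: 8.5

```text
time_s: 25.55
tcp_pos: [680.1, 82.1, 164.4]
orientation: [-1.995, 1.57, 2.921]
force: [-0.4, 0.3, 0.1]
gripper_width: 84.9
```

```bash
python3 - <<'E'
from h import *
st=manip.get_state();im,d=manip.camera('wrist');c=cam('wrist',st)
for z in(0,42):
    for t in np.linspace(0,6.28,25):
      u=proj(c,(688.4+30*np.cos(t),66.5+30*np.sin(t),z))[0];cv2.circle(im,tuple(int(q) for q in u),1,(0,255,0) if z else (255,0,255),-1)
plan([689,66,11.5],11.65)
cv2.imwrite('pics/w11.png',im[:,:,::-1])
E
```

```text
jaw now 11.7 turn [ 0.1 -0.   0. ] lin before turn cm [15.31  0.56  1.8 ] lin after turn cm [15.31  0.55  1.79]
jaw now 11.7 turn [-1.799e+02 -1.000e-01 -0.000e+00] lin before turn cm [15.31  0.56  1.8 ] lin after turn cm [15.31 -0.55 -1.79]
tcp [680.   82.4 164.6] j [ 0.08  0.59  1.57  0.    0.98 -0.13] F [-0.3 -0.1  0. ] w 85.0 t 25.6
```

View pics/w11.png

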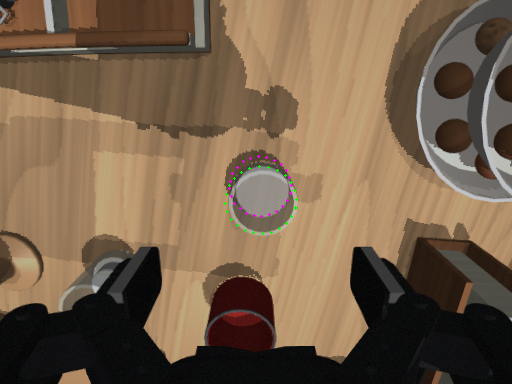

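The rim lies within about 1 mm of the prediction, centred at (263,201), and the nearest tall object is 150 mm away. Descending.

jog_arm:
  linear:
    - [0,0.3,0.9]
    - [0,0.3,0.9]
    - [2,0,0]
    - [4,0,0]
    - [4,0,0]
    - [3,0,0]
    - [1.3,0,0]
    - [0.6,0,0]
    - [0.4,0,0]
    - [0,0,0]
    - [0,0,0]
  turn:
    - [0,0,0]
    - [0,0,0]
    - [0,0,0]
    - [0,0,0]
    - [0,0,0]
    - [0,0,0]
    - [0,0,0]
    - [0,0,0]
    - [0,0,0]
    - [0,0,0]
    - [0,0,0]

```text
time_s: 26.7
tcp_pos: [691.2, 64.8, 13.2]
orientation: [1.413, 1.569, 0.046]
force: [0.3, 0.1, -0.7]
gripper_width: 84.8
```

jog_arm:
  linear:
    - [0,0,0]
    - [0,0,0]
    - [0,0,0]
    - [0,0,0]
    - [0,0,0]
    - [0,0,0]
  turn:
    - [0,0,0]
    - [0,0,0]
    - [0,0,0]
    - [0,0,0]
    - [0,0,0]
    - [0,0,0]
  hand: 4.5
  force: 30

```text
time_s: 27.3
tcp_pos: [690.8, 64.8, 12.9]
orientation: [1.376, 1.57, 0.009]
force: [-1.7, -0.5, 10.2]
gripper_width: 58.8
```

jog_arm:
  linear:
    - [-1,0,0]
    - [-3,0,0]
    - [-4,0,0]
    - [-4,0,0]
    - [0,0,0]
    - [0,0,0]
  turn:
    - [0,0,0]
    - [0,0,0]
    - [0,0,0]
    - [0,0,0]
    - [0,0,0]
    - [0,0,0]

```text
time_s: 27.9
tcp_pos: [690.9, 64.8, 133.4]
orientation: [1.424, 1.568, 0.057]
force: [0.1, -0.5, -2.0]
gripper_width: 58.6
```

```bash
python3 - <<'E'
from h import *
plan(cad(49,-84,130),11.65)
E
```

```text
jaw now 11.7 turn [ 0.   0.  -0.1] lin before turn cm [  0.31 -11.04 -17.27] lin after turn cm [  0.34 -11.04 -17.27]
jaw now 11.7 turn [-180.     0.2    0. ] lin before turn cm [  0.31 -11.04 -17.27] lin after turn cm [ 0.34 11.04 17.27]
tcp [690.9  64.8 133.4] j [ 0.05  0.64  1.57  0.    0.93 -0.15] F [ 0.1 -0.5 -2. ] w 58.6 t 27.9
```

jog_arm:
  linear:
    - [0,-0.8,-1.2]
    - [0,-1.6,-2.4]
    - [0,-2,-3.3]
    - [0,-2,-3.3]
    - [0,-2,-3.1]
    - [0,-1.4,-2]
    - [0,-0.8,-1.3]
    - [0,-0.4,-0.7]
    - [0,0,0]
    - [0,0,0]
  turn:
    - [0,0,0]
    - [0,0,0]
    - [0,0,0]
    - [0,0,0]
    - [0,0,0]
    - [0,0,0]
    - [0,0,0]
    - [0,0,0]
    - [0,0,0]
    - [0,0,0]

```text
time_s: 28.9
tcp_pos: [548.3, 211.6, 131.6]
orientation: [1.083, 1.571, -0.285]
force: [0.1, -0.5, -1.3]
gripper_width: 58.2
```

```bash
python3 - <<'E'
from h import *
plan(cad(49,-84,21),11.65)
im,d=manip.camera('wrist');cv2.imwrite('pics/w12.png',im[:,:,::-1])
E
```

```text
jaw now 11.6 turn [-0.  0. -0.] lin before turn cm [ 1.106e+01 -3.000e-02 -1.000e-02] lin after turn cm [ 1.106e+01 -3.000e-02 -1.000e-02]
jaw now 11.6 turn [180.  -0.  -0.] lin before turn cm [ 1.106e+01 -3.000e-02 -1.000e-02] lin after turn cm [1.106e+01 3.000e-02 1.000e-02]
tcp [548.3 211.6 131.6] j [ 0.32  0.51  1.84 -0.    0.79  0.11] F [ 0.1 -0.5 -1.3] w 58.2 t 28.9
```

View pics/w12.png

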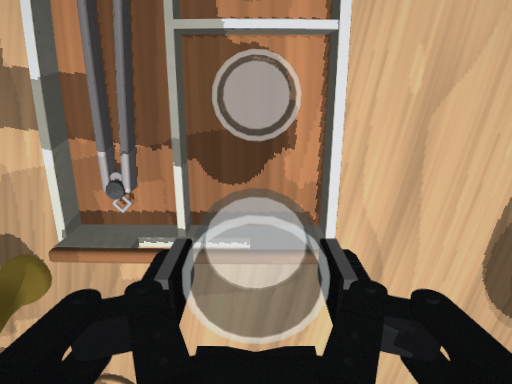

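The ramekin may sit slightly differently in the grip than the first did (width 58.2). I'll compare enlarged crops of the two.

```bash
python3 - <<'E'
import cv2,numpy as np
a=cv2.imread('pics/w9.png')[170:370,160:360];b=cv2.imread('pics/w12.png')[170:370,160:360]
cv2.imwrite('pics/cmp.png',cv2.resize(np.hstack([a,b]),None,fx=2,fy=2,interpolation=cv2.INTER_CUBIC))
E
```

```text
(no output)
```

View pics/cmp.png

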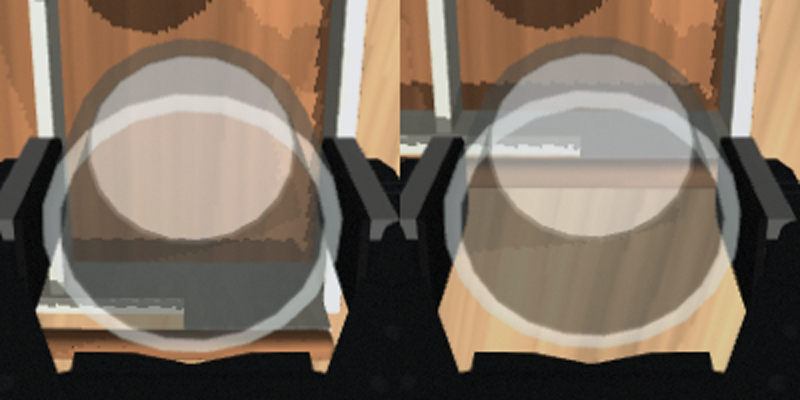

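The two are practically identical, about 1 mm apart, and level. Lowering gently.

jog_arm:
  linear:
    - [1,0,0.1]
    - [2,0,0]
    - [2,0,0]
    - [1.5,0,0]
    - [1,0,0]
    - [0.8,0,0]
    - [0.6,0,0]
    - [0.5,0,0]
    - [0.4,0,0]
    - [0.3,0,0]
    - [0,0,0]
    - [0,0,0]
  turn:
    - [0,0,0]
    - [0,0,0]
    - [0,0,0]
    - [0,0,0]
    - [0,0,0]
    - [0,0,0]
    - [0,0,0]
    - [0,0,0]
    - [0,0,0]
    - [0,0,0]
    - [0,0,0]
    - [0,0,0]

```text
time_s: 30.15
tcp_pos: [547.9, 211.0, 31.0]
orientation: [1.705, 1.571, 0.338]
force: [0.2, 0.5, -1.8]
gripper_width: 58.5
```

jog_arm:
  linear:
    - [0.2,0,0]
    - [0.2,0,0]
    - [0.2,0,0]
    - [0.1,0,0]
    - [0,0,0]
    - [0,0,0]
  turn:
    - [0,0,0]
    - [0,0,0]
    - [0,0,0]
    - [0,0,0]
    - [0,0,0]
    - [0,0,0]

```text
time_s: 30.75
tcp_pos: [547.8, 211.0, 23.8]
orientation: [-1.486, 1.571, -2.853]
force: [0.4, -0.1, -2.1]
gripper_width: 58.6
```

jog_arm:
  linear:
    - [0.1,0,0]
    - [0.1,0,0]
    - [0.05,0,0]
    - [0.05,0,0]
    - [0,0,0]
    - [0,0,0]
  turn:
    - [0,0,0]
    - [0,0,0]
    - [0,0,0]
    - [0,0,0]
    - [0,0,0]
    - [0,0,0]

```text
time_s: 31.35
tcp_pos: [547.8, 211.0, 21.0]
orientation: [-2.664, 1.571, 2.252]
force: [-1.2, -0.4, 4.1]
gripper_width: 58.6
```

Floor contact. Release, lift and back off.

jog_arm:
  linear:
    - [0,0,0]
    - [0,0,0]
    - [0,0,0]
    - [0,0,0]
    - [-0.5,0,0]
    - [-2,0,0]
    - [-4,0,0]
    - [-4,0,0]
    - [-4,0,0]
    - [-2,0,0]
    - [0,0,0]
    - [0,0,0]
  turn:
    - [0,0,0]
    - [0,0,0]
    - [0,0,0]
    - [0,0,0]
    - [0,0,0]
    - [0,0,0]
    - [0,0,0]
    - [0,0,0]
    - [0,0,0]
    - [0,0,0]
    - [0,0,0]
    - [0,0,0]
  hand: 7.2

```text
time_s: 32.55
tcp_pos: [547.8, 211.0, 186.2]
orientation: [1.694, 1.57, 0.327]
force: [-0.5, 0.4, 0.2]
gripper_width: 72.1
```

jog_arm:
  linear:
    - [0,0,3]
    - [0,0,4.5]
    - [0,0,4.5]
    - [0,0,4.5]
    - [0,0,4.5]
    - [0,0,4.5]
    - [0,0,4.5]
    - [0,0,4.5]
    - [0,0,3]
    - [0,0,0]
    - [0,0,0]
  turn:
    - [0,0,0]
    - [0,0,0]
    - [0,0,0]
    - [0,0,0]
    - [0,0,0]
    - [0,0,0]
    - [0,0,0]
    - [0,0,0]
    - [0,0,0]
    - [0,0,0]
    - [0,0,0]

```text
time_s: 33.65
tcp_pos: [622.7, -156.5, 184.3]
orientation: [-2.151, 1.568, 2.764]
force: [-0.5, 0.2, -0.6]
gripper_width: 72.0
```

```bash
python3 - <<'E'
from h import *
from scipy.optimize import least_squares
o={}
for n in('top','side'):
    im,d=manip.camera(n);o[n]=(im,d);cv2.imwrite(f'pics/{n}F.png',im[:,:,::-1])
im,d=o['top'];c=cam('top');P=cloud(c,d);Rc=np.array([[np.cos(CY),np.sin(CY)],[-np.sin(CY),np.cos(CY)]])
own=(P[:,:,:2]-CAD[:2])@Rc.T;z=P[:,:,2]
# rims
for y0 in(-84,-14):
    m=(abs(z-50)<6)&(np.hypot(own[:,:,0]-49,own[:,:,1]-y0)<40)
    v,u=np.nonzero(m);q=(onz(c,np.c_[u,v],50)[:,:2]-CAD[:2])@Rc.T
    f=least_squares(lambda p:np.hypot(q[:,0]-p[0],q[:,1]-p[1])-p[2],[49,y0,28],loss='soft_l1');print('ram',len(q),f.x.round(1),'rim z',np.median(z[m]))
m=(z>80)&(z<140)&(np.hypot(own[:,:,0]-49,own[:,:,1]-80)<40);print('mill',np.median(own[m],0),np.percentile(z[m],98))
hsv=cv2.cvtColor(im,cv2.COLOR_RGB2HSV)
m=(own[:,:,0]>-98)&(own[:,:,0]<-20)&(abs(own[:,:,1])<115)&(hsv[:,:,1]<60)&(z<45)
q=own[m].astype(np.float32);print('tongs',len(q),cv2.minAreaRect(q),'z',np.percentile(z[m],[10,50,90]))
im0=np.load('top0.npz')['im'];df=cv2.absdiff(im0,im).max(2);
for nm,(u,v) in dict(mug=(297,108),tea=(292,168),cand=(300,225),toast=(397,222)).items(): print(nm,(df[v-22:v+22,u-22:u+22]>50).sum())
plan([550,-150,170],11.65)
E
```

```text
ram 176 [ 49.  -84.2  27.2] rim z 49.77691734038285
ram 185 [ 49.7 -14.1  28. ] rim z 49.490886922767345
mill [45.22700367 74.18663881] 126.57395657377324
tongs 684 ((-60.3848762512207, 4.699241638183594), (216.60276794433594, 31.92345428466797), 88.37922668457031) z [18.73325571 28.39386981 31.23696608]
mug 1024
tea 896
cand 1646
toast 1697
jaw now 11.7 turn [ 0.  -0.1  0.1] lin before turn cm [ 1.5  -7.03 -1.98] lin after turn cm [ 1.49 -7.04 -1.98]
jaw now 11.7 turn [-1.8e+02 -1.0e-01 -1.0e-01] lin before turn cm [ 1.5  -7.03 -1.98] lin after turn cm [1.49 7.04 1.98]
tcp [ 622.9 -155.2  184.9] j [-0.29  0.52  1.66  0.    0.97 -0.5 ] F [-1.  -0.1 -0.6] w 72.2 t 33.75
```

View pics/topF.png

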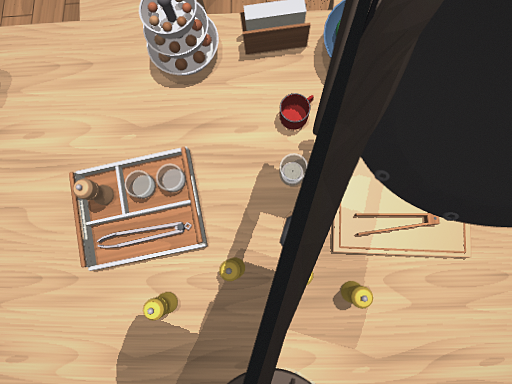

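View pics/sideF.png

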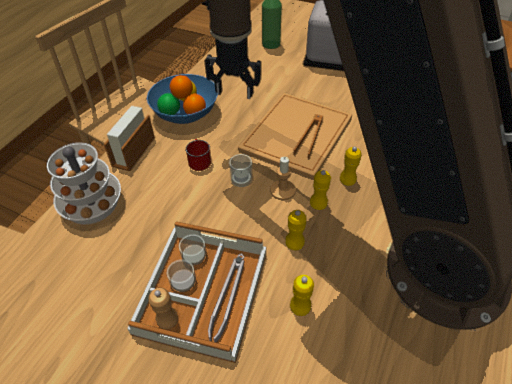

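All four items are in the caddy. The mug (199,155), tealight (241,170), candlestick (284,180) and toast tongs (310,135) in the side view are where they started, and the gripper is clear of everything. Handing in.

```bash
python3 -c "
from workcell import manip
print(manip.finish_job())"
```

```text
the job is handed in; nothing more can be done
None
```

The caddy is packed and the job was handed in at about 34 s of the 115 s allowed. `finish_job` gave no verdict, so what follows rests on my own final checks.

Final positions, measured from the top camera in the caddy's own frame:

| Item | x (mm) | y (mm) | Height and tilt checks |
|---|---|---|---|
| Steel tongs (origin) | about -60 | about 8 to 13 | length within about 2° of the compartment; highest points at 31 mm (expected 32) |
| Ramekin 1 | 50 | -14 | rim at 49.5 mm (expected 50), so upright on the floor |
| Ramekin 2 | 49 | -84 | rim at 49.8 mm (expected 50), so upright on the floor |
| Pepper mill | 45 | 74 | top at 126.6 mm (expected 128), upright |

- **Mill position:** the gripper released the mill at about (49, 80). The camera figure is lower because it comes from the visible part of the head, which is off-centre. Both lie within the limits.
- **Gentle placing:** I lowered each ramekin slowly to a light touch of about 5 N before opening. The firmest touch was the tongs, at 22 N.
- **Look-alikes and mug:** the final side picture showed all four standing where they started. My automatic before-and-after comparison in the top view was no use for this, because the arm and its shadow were in the way, so that check is by eye only.

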